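Seat the keyed hub on its drive shaft

TASK

Two small drive heads stand on the bench, each with a keyed aluminium hub slipped over its shaft. One hub has not engaged: it rides high, with its two ears resting on top of the collar. Turn that hub on its shaft until its ears drop into the collar's two notches, see that it sits fully home and upright, and let go; leave the other hub, which is already home, where it is.

Things in the scene. Friction and masses are not known exactly. Their poses are not given: they have to be found in the camera images.
- hub_high: Loose aluminium hub to seat, 0.13-0.25 kg. Origin on bore axis at ear underside, z up: 40 mm above bench now, 24 mm when home. Boss to grip: z +18 to +52, 44 mm along x, 30 mm across y, 19 mm bore. Two ears along +x and -x to 37 mm from axis, 11 wide, 10 thick. Sleeve dia 46, z -10 to +18. Same after a half turn; ears start 44 to 90 degrees off the notch line, either side. Turns freely.
- drive_high: Fixed drive head under that hub. Origin on shaft axis at bench level, z up. Grey flange 136 mm along x (a lug and screw at each end) by 76 by 10. Dark collar, outer dia 72, inner 52, rim at z 40 mm; two notches on its +x and -x sides, in line with the lugs, 26 to 36 wide, floor at z 24: ears drop in if within about 12 degrees. Shaft dia 14, top at z 70 mm, 2.5 mm radial play in the bore.
- hub_home: The other hub, same shape, size and axes, already home on an identical second drive head: its ears lie in the notches, its origin 24 mm above the bench. To be left where it is.
- timer_top (a point): Top of the big round bench timer that stands between the two drive heads: a solid obstacle, never moved, about 240 mm tall, reaching 110 mm to either side of this point and 90 mm towards the robot. Pass over it or round it.

How it is judged:
By the outcome, as a careful person would: the job done as asked, in the order asked, and still so for the second after the job is handed in, with the robot touching nothing.
It also fails if it takes over 35 s, if anything falls off the work surface, if the arm or the gripper's body presses on something with over 40 N, if the wrist force passes 120 N, or if a joint passes its speed limit or range.

ROBOT

A 6-joint arm with a two-finger parallel gripper is mounted at the origin on a cart in front of the work surface, level with it; the furniture and walls round the work are solid. World frame = base frame: x ahead of the robot, y to its left, z up, the work surface at z = 0. Lengths are in m, angles in rad, forces in N, time in s.
With the tool pointing down it reaches from about 0.4 to 0.825 m from the base axis. Payload 7 kg.
Tool frame: the origin (TCP) lies on the centre line of the jaws, within the pads' length; the fingertips stand 25 mm ahead of it and the grasp point (between the pads) lies 6 mm ahead of it; z points along the fingers, y is the line along which they close (so a half turn about z gives the same grasp; the last joint's range is limited). The gripper opens to 85 mm and grips with 20 to 120 N. Pads are 22 mm wide; open, the fingers measure 114 mm over their backs; the gripper's body (76 mm by 85 mm) begins 54 mm behind the grasp point. The pads swing forward as they close: fully open they stand 13 mm farther back than shut.
Start: joints at [-0.949, 0.359, 0.012, 0, -1.224, -0.288], TCP at [0.221, -0.638, 0.256] pointing down, gripper open.
Joint ranges: [-3.07, 3.07], [-1.43, 2.12], [-1.02, 1.25], [-3.03, 1.67], [-3.05, -0], [-3.03, 3.03]. Speed limits (rad/s): [2.39, 2.39, 3.01, 3.14, 3.14, 3.14].

INTERFACE

Orientations are given as a rotation vector (axis times angle).
In Python, from bench import sense, grab_frame, calibration, sign_off gives the robot as it stands. The module is installed in compiled form; this text tells all that it offers.
- The arm moves only by the tool apply_moves, never from a script. Its argument "plan" is a list of rows, each an object of numbers: "grip": the opening, from 0 (shut) to 1 (fully open); "dx", "dy", "dz": the shift along the tool's x, y, z in m; "turn": the turn about the tool's z in rad. A call has 1 to 20 rows; each row is the pose to reach, as a shift and turn from the pose commanded when the call began, along the tool's axes at that moment; what a row does not reach only later rows make up. A row lasts 1/12 s, in which the tool goes at most 41.7 mm and 7.16 degrees, less where a joint would pass 70% of its speed; a pose out of reach is approached as far as the arm can. A call with a gripper value outside its range is refused whole. The fingers move at their own pace and stop on an object; "squeeze" is the grip in N (left out, the last holds). Time passes only in rows, so rows that repeat a pose let the fingers close. It gives the time, the measured TCP pose, the force, the opening and the grip force at its end, in the units of the state.
- sense(): the state, without advancing time (a new reading comes with each control period).
- grab_frame(name): name is "side" or "top" or "wrist"; returns (picture, depth): 384x512x3 uint8, red, green, blue; 384x512 float32, m along the optical axis (not along the pixel's ray), 0 where there is no reading.
- calibration(name): a dict with "vfov" (degrees; the focal length in pixels is half the picture's height over the tangent of half this angle, whatever the lens; pixels are square), "cx", "cy" (the principal point, pixels), "cam_to_world" (4x4, takes a point from camera to world coordinates). Camera axes: x right, y down, z forward; pixel columns grow to the right and rows downward; lengths in m; the calibration is good to about 2 mm. The wrist camera is an equidistant fisheye: a pixel r from the principal point sees the ray r / f radians off the axis. A picture is of the moment at which its call begins: read the wrist's pose just before it. calibration takes no time and is no camera call; for the wrist camera it gives the pose at the moment of the call.
- sign_off(): hands the job in; it is judged then, once.
The state is a dict: "clock": time; "joint_pos": joint angles; "joint_velocities": joint speeds; "joint_torque": joint torques, N m; "eef_pos": TCP position; "tool_rot": TCP orientation; "contact_force": force on the tool from outside, world axes, zero at the start; "torque": the same for the moment, N m; "width": finger opening in m; "gripper_force": force on a finger pad.
Only numpy, scipy, OpenCV 4.12 (cv2) and the standard library are available. Lean on these libraries where they do the work, as an engineer would, in place of code of your own. Each camera call takes 0.05 s, during which the arm holds its last target. There are 200 camera calls.

## Working session

There is one attempt and no reset: what is moved stays moved. The work goes in short steps, Python scripts to look and compute and a tool call to move; the robot and the scene stay as the last step left them, time stands still between calls to the robot, and variables do not carry over. Pictures are saved under pics/ and viewed, at most 10 in all, crops included, and the job is handed in when it is done.

Besides the shell and the picture viewer there is one more tool, called after "Call:" as name([rows], argument=value, ...), one row to a line, values as JSON. apply_moves: Moves the arm, as the interface text tells. Its arguments: {"type":"object","properties":{"plan":{"type":"array"},"squeeze":{"type":"number"}},"required":["plan"]}

```bash
mkdir -p pics; cat > h.py <<'E'
import numpy as np, cv2
from bench import sense, grab_frame, calibration
def cloud(n):
    im,d=grab_frame(n); c=calibration(n); h,w=d.shape
    f=h/2/np.tan(np.radians(c["vfov"])/2)
    u,v=np.meshgrid(np.arange(w),np.arange(h))
    p=np.stack([(u-c["cx"])/f*d,(v-c["cy"])/f*d,d,np.ones_like(d)],-1)@np.array(c["cam_to_world"]).T
    p=p[...,:3]; p[d==0]=np.nan
    return im,p
E
python3 - <<'E'
from h import *
print(sense())
ims=[]
for n in("top","side"):
    im,p=cloud(n); np.savez(f"{n}.npz",im=im,p=p); cv2.imwrite(f"pics/{n}0.png",im[...,::-1]); print(calibration(n))
    for v in range(60,384,60):
        print([tuple(np.round(p[v,u],2)) for u in range(40,512,80)])
E
```

```text
{'clock': 0.0, 'joint_pos': array([-9.48874089e-01,  3.59389923e-01,  1.10381041e-02, -3.81153683e-04,
       -1.22408938e+00, -2.88147681e-01]), 'joint_velocities': array([-0.00257579, -0.00022444, -0.00019856, -0.00093534, -0.00085071,
       -0.00019439]), 'joint_torque': array([-6.34843818e-04, -5.83318555e+01,  2.93417859e+01,  6.93672135e+00,
       -6.04910034e-03,  3.14507588e-05]), 'eef_pos': array([ 0.22100471, -0.63731523,  0.25534706]), 'tool_rot': array([ 5.21593689e-01, -3.09758267e+00, -2.56792443e-03]), 'contact_force': array([-0.1349322 ,  0.62646456,  0.38635281]), 'torque': array([-0.04080289,  0.01016777,  0.05159822]), 'gripper_force': 0.0, 'width': 0.08532381154555435}
{'vfov': 47.81714427931174, 'cx': 258.5112994487607, 'cy': 191.3771287606298, 'cam_to_world': array([[ 0.00419046, -0.99707346,  0.07633454,  0.43809197],
       [-0.99971393, -0.00237954,  0.02379898, -0.06059652],
       [-0.02354769, -0.07641243, -0.9967982 ,  1.22873237],
       [ 0.        ,  0.        ,  0.        ,  1.        ]])}
[(np.float64(0.81), np.float64(0.46), np.float64(0.29)), (np
[... 3652 characters left out ...]
.09), np.float64(0.21))]
[(np.float64(0.78), np.float64(0.45), np.float64(0.08)), (np.float64(0.68), np.float64(0.32), np.float64(0.03)), (np.float64(0.53), np.float64(0.23), np.float64(0.01)), (np.float64(0.35), np.float64(0.14), np.float64(0.0)), (np.float64(0.36), np.float64(-1.12), np.float64(-0.82)), (np.float64(0.0), np.float64(0.08), np.float64(0.06))]
[(np.float64(0.73), np.float64(0.52), np.float64(0.0)), (np.float64(0.58), np.float64(0.46), np.float64(0.0)), (np.float64(0.43), np.float64(0.39), np.float64(-0.0)), (np.float64(0.35), np.float64(0.16), np.float64(-0.16)), (np.float64(0.28), np.float64(-0.77), np.float64(-0.9)), (np.float64(-0.02), np.float64(0.12), np.float64(-0.07))]
```

View pics/top0.png

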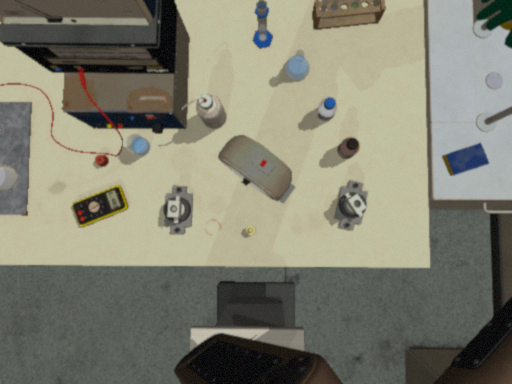

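View pics/side0.png

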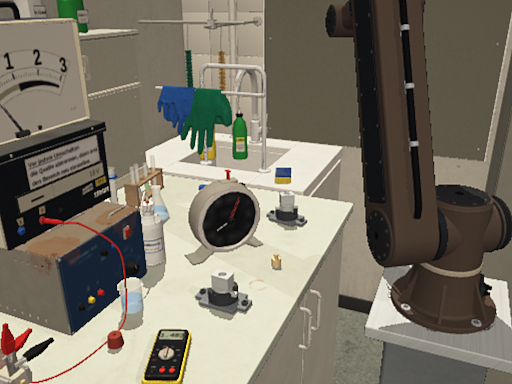

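The top view shows drive heads at about (178,210) and (351,205). The side view shows the same two, at (222,290) and (287,212), with the timer between them. Next I'll measure hub heights and angles.

```bash
python3 - <<'E'
from h import *
z=np.load("top.npz"); im,p=z["im"],z["p"]
crops=[]
for u0,v0 in((178,210),(351,205)):
    s=np.s_[v0-32:v0+32,u0-32:u0+32]
    q=p[s]; c=im[s]; crops.append(cv2.resize(c,(384,384),interpolation=cv2.INTER_CUBIC))
    P=q.reshape(-1,3); hz=P[:,2]
    print(np.histogram(hz,bins=np.arange(0,.12,.004)))
    def rect(m):
        a=P[m,:2]; r=cv2.minAreaRect((a*1000).astype(np.float32)); return len(a),np.round(r[0],1),np.round(r[1],1),round(r[2],1)
    print("all>6mm",rect((hz>.006)&(hz<.014)))
    top=np.nanmax(hz); print("top",np.nanpercentile(hz,99.5)); print("boss",rect(hz>top-.012)); 
    for a,b in((.03,.044),(.044,.06)):print(a,b,rect((hz>a)&(hz<b)))
    # brightness of non-beige pixels
cv2.imwrite("pics/c.png",np.hstack(crops)[...,::-1])
E
```

```text
(array([1249,  229,  297,  111,   24,   28,   36,   20,   44,  111,   85,
         14,    8,    6,    3,   13,   13,   31,   73,   66,    3,    0,
          0,    0,    0,    0,    0,    0,    0]), array([0.   , 0.004, 0.008, 0.012, 0.016, 0.02 , 0.024, 0.028, 0.032,
       0.036, 0.04 , 0.044, 0.048, 0.052, 0.056, 0.06 , 0.064, 0.068,
       0.072, 0.076, 0.08 , 0.084, 0.088, 0.092, 0.096, 0.1  , 0.104,
       0.108, 0.112, 0.116]))
all>6mm (478, array([477.3, 194.3]), array([156.3, 179.8]), 5.6)
top 0.07817415192477807
boss (147, array([479.8, 195.5]), array([31. , 43.4]), 85.9)
0.03 0.044 (252, array([479.9, 195.3]), array([71.2, 70.3]), 41.6)
0.044 0.06 (31, array([477.4, 194. ]), array([40.6, 54.1]), 3.6)
(array([1315,  236,  323,  118,   31,   41,   36,    3,   13,   82,   56,
         13,   30,   14,   23,   14,    9,   17,   15,    7,    7,   18,
         78,   66,    6,    0,    0,    0,    0]), array([0.   , 0.004, 0.008, 0.012, 0.016, 0.02 , 0.024, 0.028, 0.032,
       0.036, 0.04 , 0.044, 0.048, 0.052, 0.056, 0.06 , 0.064, 0.068,
       0.072, 0.076, 0.08 , 0.084, 0.088, 0.092, 0.096, 0.1  , 0.104,
       0.108, 0.112, 0.116]))
all>6mm (514, array([ 494.2, -297. ]), array([162.7, 154.6]), 84.7)
top 0.09428075198888634
boss (150, array([ 494.5, -290.6]), array([43.6, 30.2]), 32.4)
0.03 0.044 (153, array([ 494.1, -290.5]), array([72.4, 61.8]), 77.4)
0.044 0.06 (80, array([ 494.2, -290. ]), array([65.8, 44.2]), 65.0)
```

View pics/c.png

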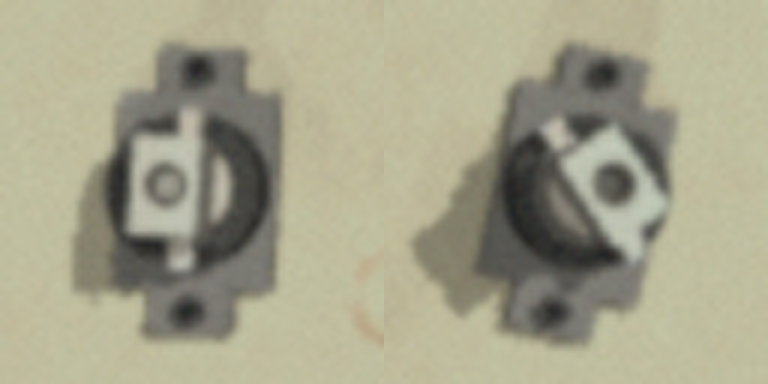

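Left crop: that hub is home, with its top at 78 mm and its ears aligned with the lugs. Right crop: the high hub, top at 94 mm, ears at (555,130) and (632,250), lug screws at (603,72) and (548,312). Ears are at about +32° and the notch line at about −13°. Next I'll refine these and work out the moves.

```bash
python3 - <<'E'
from h import *
from scipy.spatial.transform import Rotation as R
z=np.load("top.npz"); im,p=z["im"],z["p"]
s=np.s_[173:237,319:383]; P=p[s].reshape(-1,3); rgb=im[s].reshape(-1,3).astype(int)
c=np.array([.4945,-.2906])
r=np.hypot(*(P[:,:2]-c).T)
# flange: grey (not beige), low; lugs beyond r>0.045
grey=(rgb[:,0]-rgb[:,2]<15)&(P[:,2]>.004)&(P[:,2]<.016)
a=P[grey,:2]*1000; m=cv2.minAreaRect(a.astype(np.float32)); print("flange",len(a),m)
lug=P[grey&(r>.05),:2]; n=lug[:,0]>c[0]; A,B=lug[n].mean(0),lug[~n].mean(0); print(A,B,np.degrees(np.arctan2(*(A-B)[::-1])),(A+B)/2)
S=sense(); M=R.from_rotvec(S["tool_rot"]).as_matrix(); print(M.round(3))
print("yaw of tool y",np.degrees(np.arctan2(M[1,1],M[0,1])))
t=np.array([*c,.2]); print("shift tool",M.T@(t-S["eef_pos"]))
E
```

```text
flange 520 ((494.196044921875, -289.1883239746094), (74.62084197998047, 134.50674438476562), 76.5775375366211)
[ 0.54692838 -0.30064888] [ 0.4427589  -0.27526001] -13.697452963924572 [ 0.49484364 -0.28795444]
[[-0.945 -0.328 -0.001]
 [-0.328  0.945  0.001]
 [ 0.     0.002 -1.   ]]
yaw of tool y 109.1189442295474
shift tool [-0.37201182  0.23799114  0.05574121]
```

Call:
apply_moves([
  {"dx": -0.372,"dy": 0.238,"dz": 0.03,"turn": -0.232,"grip": 1},
  {"dx": -0.372,"dy": 0.238,"dz": 0.03,"turn": -0.232,"grip": 1},
  {"dx": -0.372,"dy": 0.238,"dz": 0.03,"turn": -0.232,"grip": 1},
  {"dx": -0.372,"dy": 0.238,"dz": 0.03,"turn": -0.232,"grip": 1},
  {"dx": -0.372,"dy": 0.238,"dz": 0.03,"turn": -0.232,"grip": 1},
  {"dx": -0.372,"dy": 0.238,"dz": 0.03,"turn": -0.232,"grip": 1},
  {"dx": -0.372,"dy": 0.238,"dz": 0.03,"turn": -0.232,"grip": 1},
  {"dx": -0.372,"dy": 0.238,"dz": 0.03,"turn": -0.232,"grip": 1},
  {"dx": -0.372,"dy": 0.238,"dz": 0.03,"turn": -0.232,"grip": 1},
  {"dx": -0.372,"dy": 0.238,"dz": 0.03,"turn": -0.232,"grip": 1},
  {"dx": -0.372,"dy": 0.238,"dz": 0.03,"turn": -0.232,"grip": 1},
  {"dx": -0.372,"dy": 0.238,"dz": 0.03,"turn": -0.232,"grip": 1},
  {"dx": -0.372,"dy": 0.238,"dz": 0.03,"turn": -0.232,"grip": 1},
  {"dx": -0.372,"dy": 0.238,"dz": 0.03,"turn": -0.232,"grip": 1},
  {"dx": -0.372,"dy": 0.238,"dz": 0.03,"turn": -0.232,"grip": 1},
  {"dx": -0.372,"dy": 0.238,"dz": 0.03,"turn": -0.232,"grip": 1},
])

```text
clock: 1.43
eef_pos: [0.494, -0.2918, 0.2263]
tool_rot: [0.875, -3.017, -0.0]
contact_force: [-0.4, -0.4, -0.6]
width: 0.0853
gripper_force: 0.0
```

```bash
python3 - <<'E'
from h import *
from scipy.spatial.transform import Rotation as R
S=sense(); M=R.from_rotvec(S["tool_rot"]).as_matrix(); C=calibration("wrist")
im,d=grab_frame("wrist"); cv2.imwrite("pics/w1.png",im[...,::-1])
print(S["eef_pos"],S["joint_pos"].round(2),np.degrees(np.arctan2(M[1,1],M[0,1])),M[:,2])
f=192/np.tan(np.radians(C["vfov"])/2); v,u=np.mgrid[:384,:512]; x=u-C["cx"];y=v-C["cy"];r=np.hypot(x,y);th=r/f
k=np.tan(th)/np.maximum(r,1e-6); T=np.array(C["cam_to_world"])
p=(np.stack([x*k*d,y*k*d,d,np.ones_like(d)],-1)@T.T)[...,:3]
ok=(d>0)&(np.hypot(p[...,0]-.4945,p[...,1]+.29)<.04)
b=p[ok&(p[...,2]>.088)&(p[...,2]<.098)]; m=cv2.minAreaRect((b[:,:2]*1000).astype(np.float32)); print(len(b),b[:,2].mean(),m)
t=np.array([m[0][0]/1000,m[0][1]/1000,.087]); print("shift",M.T@(t-S["eef_pos"]))
E
```

```text
[ 0.49397107 -0.29181312  0.22632164] [-0.19  0.22 -0.26  0.   -1.1  -0.81] 122.334845854734 [-7.55604448e-05  4.97760229e-06 -9.99999997e-01]
1292 0.09108454199917856 ((495.6138000488281, -291.5095520019531), (44.06097412109375, 30.056400299072266), 33.34076690673828)
shift [-0.0015589  -0.00062836  0.13932152]
```

View pics/w1.png

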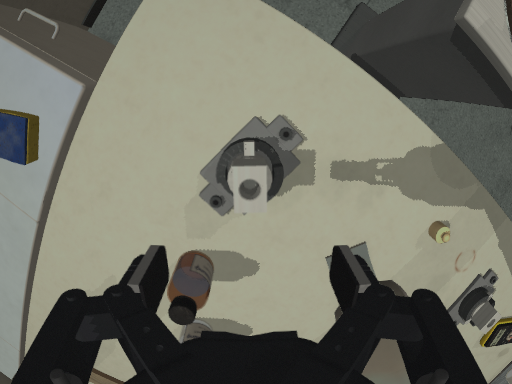

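The wrist view shows the high hub centred at (250,178), lined up with the jaws, with the bottle and timer well clear. I'll descend and grip.

Call:
apply_moves([
  {"dx": -0.001,"dy": -0.001,"dz": 0.04,"turn": -0.012,"grip": 1},
  {"dx": -0.001,"dy": -0.001,"dz": 0.08,"turn": -0.012,"grip": 1},
  {"dx": -0.001,"dy": -0.001,"dz": 0.11,"turn": -0.012,"grip": 1},
  {"dx": -0.001,"dy": -0.001,"dz": 0.13,"turn": -0.012,"grip": 0.9},
  {"dx": -0.001,"dy": -0.001,"dz": 0.138,"turn": -0.012,"grip": 0.6},
  {"dx": -0.001,"dy": -0.001,"dz": 0.138,"turn": -0.012,"grip": 0.45},
  {"dx": -0.001,"dy": -0.001,"dz": 0.138,"turn": -0.012,"grip": 0.2},
  {"dx": -0.001,"dy": -0.001,"dz": 0.138,"turn": -0.012,"grip": 0.2},
  {"dx": -0.001,"dy": -0.001,"dz": 0.138,"turn": -0.012,"grip": 0.2},
  {"dx": -0.001,"dy": -0.001,"dz": 0.138,"turn": -0.012,"grip": 0.2},
  {"dx": -0.001,"dy": -0.001,"dz": 0.138,"turn": -0.012,"grip": 0.2},
  {"dx": -0.001,"dy": -0.001,"dz": 0.138,"turn": -0.012,"grip": 0.2},
], squeeze=25)

```text
clock: 2.48
eef_pos: [0.4967, -0.2914, 0.0894]
tool_rot: [-0.895, 3.01, -0.002]
contact_force: [-0.4, 1.2, 7.3]
width: 0.03
gripper_force: 24.0
```

Call:
apply_moves([
  {"dz": -0.001,"turn": 0.11,"grip": 0.2},
  {"dz": -0.001,"turn": 0.22,"grip": 0.2},
  {"dz": -0.001,"turn": 0.33,"grip": 0.2},
  {"dz": -0.001,"turn": 0.44,"grip": 0.2},
  {"dz": -0.001,"turn": 0.55,"grip": 0.2},
  {"dz": -0.001,"turn": 0.66,"grip": 0.2},
  {"dz": -0.001,"turn": 0.76,"grip": 0.2},
  {"dz": -0.001,"turn": 0.81,"grip": 0.2},
  {"dz": -0.001,"turn": 0.81,"grip": 0.2},
  {"dz": -0.001,"turn": 0.81,"grip": 0.2},
  {"dz": -0.001,"turn": 0.81,"grip": 0.2},
])

```text
invalid input
```

```bash
python3 - <<'E'
from h import *
from scipy.spatial.transform import Rotation as R
S=sense(); M=R.from_rotvec(S["tool_rot"]).as_matrix()
im,d=grab_frame("wrist"); cv2.imwrite("pics/w2.png",im[...,::-1])
print(S["eef_pos"],S["contact_force"],S["torque"],np.degrees(np.arctan2(M[1,1],M[0,1]))-90)
E
```

```text
[ 0.49666737 -0.2913643   0.08944969] [-0.35192183  1.16872649  7.32969272] [0.47340279 0.17720456 0.01334459] 33.11808118345826
```

View pics/w2.png

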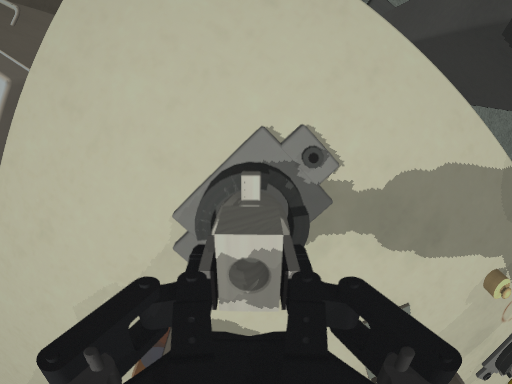

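That call was refused, so nothing moved. The picture shows the boss held at (250,265), its near ear at (250,187) and the lug screw at (314,157). I'll retry with every key given.

Call:
apply_moves([
  {"dx": 0,"dy": 0,"dz": -0.001,"turn": 0.11,"grip": 0.2},
  {"dx": 0,"dy": 0,"dz": -0.001,"turn": 0.22,"grip": 0.2},
  {"dx": 0,"dy": 0,"dz": -0.001,"turn": 0.33,"grip": 0.2},
  {"dx": 0,"dy": 0,"dz": -0.001,"turn": 0.44,"grip": 0.2},
  {"dx": 0,"dy": 0,"dz": -0.001,"turn": 0.55,"grip": 0.2},
  {"dx": 0,"dy": 0,"dz": -0.001,"turn": 0.66,"grip": 0.2},
  {"dx": 0,"dy": 0,"dz": -0.001,"turn": 0.76,"grip": 0.2},
  {"dx": 0,"dy": 0,"dz": -0.001,"turn": 0.81,"grip": 0.2},
  {"dx": 0,"dy": 0,"dz": -0.001,"turn": 0.81,"grip": 0.2},
  {"dx": 0,"dy": 0,"dz": -0.001,"turn": 0.81,"grip": 0.2},
  {"dx": 0,"dy": 0,"dz": -0.001,"turn": 0.81,"grip": 0.2},
], squeeze=25)

```text
clock: 3.45
eef_pos: [0.4958, -0.2912, 0.0892]
tool_rot: [-0.361, -3.12, -0.0]
contact_force: [0.1, -0.6, -2.1]
width: 0.0298
gripper_force: 24.4
```

```bash
python3 - <<'E'
from h import *
from scipy.spatial.transform import Rotation as R
S=sense(); M=R.from_rotvec(S["tool_rot"]).as_matrix()
im,d=grab_frame("wrist"); cv2.imwrite("pics/w3.png",im[...,::-1])
print(S["eef_pos"],S["contact_force"],S["torque"],np.degrees(np.arctan2(M[1,1],M[0,1]))-90)
E
```

```text
[ 0.49582344 -0.29116317  0.08915103] [ 0.08675433 -0.62890118 -2.10184072] [-0.02763574 -0.00437187  0.03009516] -13.198384333653706
```

View pics/w3.png

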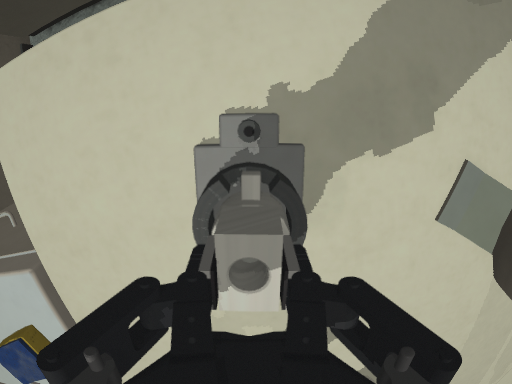

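The ear at (251,186) now points straight at the lug screw (249,131) and sits over the notch. Carrying 2 N means the hub hangs in the jaws, so I'll lower it.

Call:
apply_moves([
  {"dx": 0,"dy": 0,"dz": 0.003,"turn": 0,"grip": 0.2},
  {"dx": 0,"dy": 0,"dz": 0.006,"turn": 0,"grip": 0.2},
  {"dx": 0,"dy": 0,"dz": 0.009,"turn": 0,"grip": 0.2},
  {"dx": 0,"dy": 0,"dz": 0.012,"turn": 0,"grip": 0.2},
  {"dx": 0,"dy": 0,"dz": 0.014,"turn": 0,"grip": 0.2},
  {"dx": 0,"dy": 0,"dz": 0.016,"turn": 0,"grip": 0.2},
  {"dx": 0,"dy": 0,"dz": 0.016,"turn": 0,"grip": 0.2},
  {"dx": 0,"dy": 0,"dz": 0.016,"turn": 0,"grip": 0.2},
], squeeze=25)

```text
clock: 4.17
eef_pos: [0.4961, -0.2912, 0.0734]
tool_rot: [0.364, 3.12, 0.0]
contact_force: [0.2, 1.4, -0.7]
width: 0.0299
gripper_force: 24.6
```

Call:
apply_moves([
  {"dx": 0,"dy": 0,"dz": 0.001,"turn": 0,"grip": 0.2},
  {"dx": 0,"dy": 0,"dz": 0.001,"turn": 0,"grip": 0.2},
  {"dx": 0,"dy": 0,"dz": 0,"turn": 0,"grip": 0.38},
  {"dx": 0,"dy": 0,"dz": -0.001,"turn": 0,"grip": 0.45},
  {"dx": 0,"dy": 0,"dz": -0.002,"turn": 0,"grip": 0.6},
  {"dx": 0,"dy": 0,"dz": -0.002,"turn": 0,"grip": 0.8},
  {"dx": 0,"dy": 0,"dz": -0.002,"turn": 0,"grip": 0.9},
  {"dx": 0,"dy": 0,"dz": -0.002,"turn": 0,"grip": 0.9},
  {"dx": 0,"dy": 0,"dz": -0.02,"turn": 0,"grip": 0.9},
  {"dx": 0,"dy": 0,"dz": -0.05,"turn": 0,"grip": 0.9},
  {"dx": 0,"dy": 0,"dz": -0.09,"turn": 0,"grip": 0.9},
  {"dx": 0,"dy": 0,"dz": -0.13,"turn": 0,"grip": 0.9},
  {"dx": 0,"dy": 0,"dz": -0.15,"turn": 0,"grip": 0.9},
  {"dx": 0,"dy": 0,"dz": -0.15,"turn": 0,"grip": 0.9},
  {"dx": 0,"dy": 0,"dz": -0.15,"turn": 0,"grip": 0.9},
], squeeze=25)

```text
clock: 5.42
eef_pos: [0.4966, -0.2914, 0.2248]
tool_rot: [0.364, 3.117, -0.0]
contact_force: [0.1, 0.9, -0.6]
width: 0.0764
gripper_force: 0.0
```

```bash
python3 - <<'E'
from h import *
C=calibration("wrist"); im,d=grab_frame("wrist"); cv2.imwrite("pics/w4.png",im[...,::-1])
f=192/np.tan(np.radians(C["vfov"])/2); v,u=np.mgrid[:384,:512]; x=u-C["cx"];y=v-C["cy"];r=np.hypot(x,y)
k=np.tan(r/f)/np.maximum(r,1e-6)
p=(np.stack([x*k*d,y*k*d,d,np.ones_like(d)],-1)@np.array(C["cam_to_world"]).T)[...,:3]
ok=(d>0)&(np.hypot(p[...,0]-.4945,p[...,1]+.29)<.035)
b=p[ok&(p[...,2]>.070)&(p[...,2]<.1)]; print(len(b),np.percentile(b[:,2],[5,50,95]),cv2.minAreaRect((b[:,:2]*1000).astype(np.float32)))
t=b[np.abs(b[:,2]-np.median(b[:,2]))<.003]
print("tilt",np.linalg.lstsq(np.c_[t[:,:2]-t[:,:2].mean(0),np.ones(len(t))],t[:,2],rcond=None)[0])
g=p[(d>0)&(np.hypot(p[...,0]-.4945,p[...,1]+.29)<.15)&(np.abs(p[...,2])<.003)];print("bench z",np.median(g[:,2]))
e=ok&(np.hypot(p[...,0]-.4945,p[...,1]+.29)>.028)&(p[...,2]>.02)
print("rim/ear z hist",np.histogram(p[e][:,2],bins=np.arange(.02,.06,.003)))
E
```

```text
1187 [0.07331046 0.07512866 0.07626442] ((495.3292541503906, -291.1318359375), (29.827579498291016, 43.3761100769043), 77.11722564697266)
tilt [-0.00171202  0.00060426  0.07510071]
bench z -0.0008228956987945957
rim/ear z hist (array([ 69,  67,  13,  20,  81,  28, 747,   3,   0,   0,   0,   0,   0]), array([0.02 , 0.023, 0.026, 0.029, 0.032, 0.035, 0.038, 0.041, 0.044,
       0.047, 0.05 , 0.053, 0.056, 0.059]))
```

View pics/w4.png

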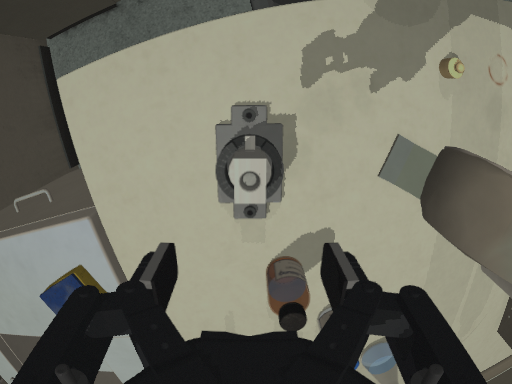

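The hub at (249,178) is home. Its top is at 76 mm allowing for the bench offset, it is level, the ear at (250,143) lies in the notch, and the gripper is clear. I'm handing in.

```bash
python3 -c "
from bench import sign_off
print(sign_off())"
```

```text
the job is handed in; nothing more can be done
None
```

The high hub is turned about 46° into its notches, fully home and upright (top at 76 mm) and released; I never touched the other hub, and I handed the job in about 5.5 s into the 35 s limit.

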